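Set a screw jack under a clamped circuit board

ROBOT

A 6-joint arm with a two-finger parallel gripper is mounted at the origin on a cart in front of the work surface, level with it; the furniture and walls round the work are solid. World frame = base frame: x ahead of the robot, y to its left, z up, the work surface at z = 0. Lengths are in m, angles in rad, forces in N, time in s.
With the tool pointing down it reaches from about 0.325 to 0.85 m from the base axis. Payload 4.4 kg.
Tool frame: the origin (TCP) lies midway between the tips of the shut fingers; the grasp point (between the pads) lies r.grip_depth behind it (r.grip_depth is the distance from the TCP to the grasp point, in m); z points along the fingers, y is the line along which they close (so a half turn about z gives the same grasp; the last joint's range is limited). The gripper opens to 94 mm and grips with 3 to 60 N. Pads are 16 mm wide; open, the fingers measure 119 mm over their backs; the gripper's body (75 mm by 177 mm) begins 78 mm behind the grasp point.
Start: joints at [1.131, 0.207, 1.542, -0, 1.393, -0.15], TCP at [0.164, 0.551, 0.205] pointing down, gripper open.
Joint ranges: [-2.73, 2.73], [-0.86, 2.22], [0.23, 2.46], [-1.11, 4.25], [0.08, 2.63], [-2.82, 2.82]. Speed limits (rad/s): [2.79, 2.79, 3.14, 3.14, 3.14, 3.14].

INTERFACE

Orientations are given as a unit quaternion [w, x, y, z].
In Python, from workcell import r gives the robot as it stands. The module is installed in compiled form; this text tells all that it offers.
- The arm moves only by the tool play_rows, never from a script. Its argument "rows" is one flat list of numbers, 4 for each row, row after row: the shift along the tool's x, y, z in m, then the turn about the tool's z in degrees. In form: [dx, dy, dz, turn, dx, dy, dz, turn, ...]. A call has 1 to 10 rows; each row shifts and turns the commanded pose from where the row before left it, along the tool's axes as they then stand; what a row does not reach is not made up. A row lasts 1/10 s, in which the tool goes at most 50 mm and 8.59 degrees, less where a joint would pass 70% of its speed; a pose out of reach is approached as far as the arm can. A call is refused whole if a number of a shift passes 0.05 or a number of a turn 8.59, either way. A call with a gripper value outside its range is refused whole. "gripper" is the opening, from 0 (shut) to 1 (fully open), set as the call begins (left out, the last holds). The fingers move at their own pace and stop on an object; "force" is the grip in N (left out, the last holds). Time passes only in rows, so rows that do not move let the fingers close. It gives the time, the measured TCP pose, the force, the opening and the grip force at its end, in the units of the state.
- r.get_state(): the state, without advancing time (a new reading comes with each control period).
- r.camera(name): name is "side" or "top" or "wrist"; returns the picture (480x640x3 uint8, blue, green, red); there is no depth.
- r.camera_model(name): a dict with "fx", "fy", "cx", "cy" (pixels), "view" (4x4, takes a point from world to camera coordinates). Camera axes: x right, y down, z forward; pixel columns grow to the right and rows downward; lengths in m; the calibration is good to about 2 mm. A picture is of the moment at which its call begins: read the wrist's pose just before it. camera_model takes no time and is no camera call; for the wrist camera it gives the pose at the moment of the call.
- r.finish_job(): hands the job in; it is judged then, once.
The state is a dict: "time": time; "q": joint angles; "dq": joint speeds; "joint_efforts": joint torques, N m; "tool_pos": TCP position; "tcp_rot": TCP orientation; "force": force on the tool from outside, world axes, zero at the start; "torque": the same for the moment, N m; "finger_gap": opening from 0.0 (shut) to 1.0 (fully open); "gripper_force": force on a finger pad.
Only numpy, scipy, OpenCV 4.12 (cv2) and the standard library are available. Lean on these libraries where they do the work, as an engineer would, in place of code of your own. Each camera call takes 0.05 s, during which the arm holds its last target. There are 200 camera calls.

TASK

The circuit board on its carrier plate needs propping from below before parts are pressed into it. Push the screw jack along its rails fully home against the end stop, so that its platform stands under the carrier plate, then wind its crank clockwise (seen from above) until the platform just touches the underside of the plate: firm contact, but without bending the plate upward. Leave the board, its holder and the heat sink alone, and let go of the crank.

Things in the scene. Friction and masses are not known exactly. Their poses are not given: they have to be found in the camera images.
- stand: Fixed aluminium base plate 240 x 220 x 12 mm on the bench. Origin at the centre of its underside; x points to the far side (where the board's pillar is), y to the left, z up. Two flat rails on it run along y, with a low dark end stop at the -y end.
- jack (a joint): Travel of the screw jack along the rails, m: 0 at the +y end of its travel, growing as it moves in the stand's -y direction, 0.080 fully home against the end stop. It stays where it is left; pushing it takes about 10 to 14 N. The jack's middle lies at stand y = 35 mm minus the travel.
- jack_top (a point): Centre of the top face of the jack's grey gearbox, 48 mm above the bench. The gearbox is 165 mm long in stand x (-115 to +50 mm), 68 mm wide in y and 36 mm high. On it stand the crank (near end, stand x = -85 mm) and the round platform on a threaded spindle (stand x = +20 mm).
- push_face (a point): Point at the middle of the height of the jack's flat +y flank, at its near end (30 mm above the bench): push here towards the stand's -y. Moves with the jack; its y in the stand's frame is 69 mm minus the travel.
- crank (a joint): Crank angle, rad, 0 to 11, growing clockwise seen from above; this raises the platform 24 mm a turn. It stays where it is left (overwound, it eases back until it presses about 15 N). Friction is 3 to 4 N at the handle until the platform meets the plate; from there each further 0.1 rad adds about 0.9 N at the handle. The force on the plate is about 6 times that extra force.
- crank_axis (a point): Centre of the upper face of the crank's steel disc (64 mm diameter), on its upright axis, 60 mm above the bench.
- handle_top (a point): Centre of the top of the crank's upright black handle: 12 mm diameter, 32 mm high, standing on the disc 24 mm from the axis, top 92 mm above the bench. Its sleeve spins freely on its pin, so the fingers that hold or push it need not turn with the crank.
- platform: The jack's round aluminium platform, 44 mm diameter and 6 mm thick. Origin at the centre of its underside, so its top face is 6 mm higher. When the jack is home it stands under the middle of the carrier plate.
- cradle: Fixed pillar (18 mm diameter, 135 mm high) on the base plate, behind the board. Origin at its foot, 12 mm above the bench. A clamp on it holds the level aluminium carrier plate, 80 x 80 x 6 mm, with a circuit board on top; the plate's middle lies 67 mm to the near side (stand -x) of the pillar.
- pillar_top (a point): Top of that pillar, 147 mm above the bench. The clamp was set by hand: the carrier plate's underside is somewhere between 90 and 104 mm above the bench, not known more closely. The plate springs up about 1 mm for each 15 N pressing on it from below.
- heatsink: Finned metal heat sink 45 x 30 x 23 mm standing on the +y edge of the base plate, beside the jack's far end: leave it. Origin at the centre of its underside.

How it is judged:
On the way, in this order (a step that is already met when the one before it is completed fails the run):
1. the jack is fully home against its end stop, the platform still clear of the plate (value of joint jack above 0.076 m and contact force between platform and cradle below 0.2 N), for 0.2 s.
2. the platform bears on the underside of the plate (contact force between platform and cradle above 1 N), for 0.2 s.
At the end, for the whole second after the job is handed in: The jack is home (within 4 mm of the stop), its crank at rest, and the platform bears on the plate's underside with 1 to 25 N (value of joint jack above 0.076 m and contact force between platform and cradle between 1 and 25 N and velocity of joint crank between -0.05 and 0.05 rad/s); the robot touches nothing.
It fails at once if the plate is pressed upward with more than 35 N (bent more than about 2.3 mm) (contact force between platform and cradle above 35 N).
It fails at once if the robot pushes on the board or its holder with more than 5 N (contact force between any of the arm, the fingers and cradle above 5 N).
It fails at once if the robot pushes the platform itself (contact force between any of the arm, the fingers and platform above 5 N).
It fails at once if the heat sink is moved more than 20 mm (distance of heatsink from where it was at the start of the episode above 0.02 m).
It also fails if it takes over 61 s, if anything falls off the work surface, if the arm or the gripper's body presses on something with over 40 N, if the wrist force passes 120 N, or if a joint passes its speed limit or range.

## Working session

There is one attempt and no reset: what is moved stays moved. The work goes in short steps, Python scripts to look and compute and a tool call to move; the robot and the scene stay as the last step left them, time stands still between calls to the robot, and variables do not carry over. Pictures are saved under pics/ and viewed, at most 10 in all, crops included, and the job is handed in when it is done.

Besides the shell and the picture viewer there is one more tool, called after "Request:" as name(argument=value, ...) on one line, values as JSON. play_rows: Moves the arm, as the interface text tells. Its arguments: {"type":"object","properties":{"rows":{"type":"array","items":{"type":"number"}},"gripper":{"type":"number"},"force":{"type":"number"}},"required":["rows"]}

```bash
mkdir -p pics; cat > h.py <<'E'
import numpy as np, cv2
from workcell import r
from scipy.spatial.transform import Rotation as R
def ray(m,u,v):
    V=np.array(m["view"]); d=V[:3,:3].T@np.array([(u-m["cx"])/m["fx"],(v-m["cy"])/m["fy"],1]); return -V[:3,:3].T@V[:3,3], d/np.linalg.norm(d)
def proj(m,p):
    V=np.array(m["view"]); c=V[:3,:3]@np.array(p)+V[:3,3]; return m["fx"]*c[0]/c[2]+m["cx"], m["fy"]*c[1]/c[2]+m["cy"]
def tri(obs):
    A=np.zeros((3,3));b=np.zeros(3)
    for m,u,v in obs:
        o,d=ray(m,u,v);P=np.eye(3)-np.outer(d,d);A+=P;b+=P@o
    p=np.linalg.solve(A,b); return p,[np.round(np.array(proj(m,p))-[u,v],1) for m,u,v in obs]
def atz(m,u,v,z):
    o,d=ray(m,u,v); return o+d*(z-o[2])/d[2]
E
python3 - <<'E'
from h import *
s=r.get_state(); print(s["time"],s["tool_pos"],s["tcp_rot"],r.grip_depth)
for n in["top","side"]:
    m=r.camera_model(n); print(n,m); cv2.imwrite(f"pics/{n}0.png",r.camera(n))
E
```

```text
0.0 [0.16398816 0.55027943 0.20429864] [-3.14181779e-04  1.44384775e-01  9.89520975e-01 -1.08564768e-03] 0.0188
top {'fx': 499.7349691830644, 'fy': 499.7349691830644, 'cx': 323.22519049786746, 'cy': 239.90015275051078, 'view': array([[-2.05864183e-02, -9.99787528e-01, -1.04790020e-03,
         3.80471619e-01],
       [-9.98897667e-01,  2.06122981e-02, -4.21732561e-02,
         5.15653088e-01],
       [ 4.21858951e-02,  1.78548780e-04, -9.99109763e-01,
         9.24876262e-01],
       [ 0.00000000e+00,  0.00000000e+00,  0.00000000e+00,
         1.00000000e+00]])}
side {'fx': 504.29885064361275, 'fy': 504.29885064361275, 'cx': 317.49619602969653, 'cy': 237.58797372311287, 'view': array([[ 0.91097987, -0.4123862 , -0.00730051, -0.31139665],
       [-0.27113007, -0.58541251, -0.76405542,  0.42773513],
       [ 0.3108121 ,  0.69801849, -0.64510931,  0.49615343],
       [ 0.        ,  0.        ,  0.        ,  1.        ]])}
```

View pics/top0.png

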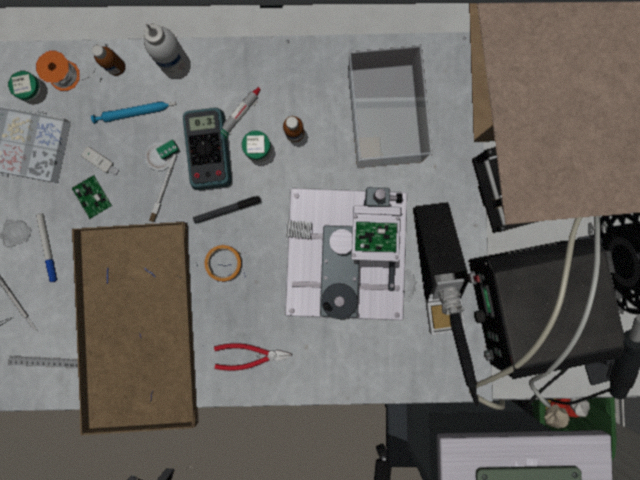

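View pics/side0.png

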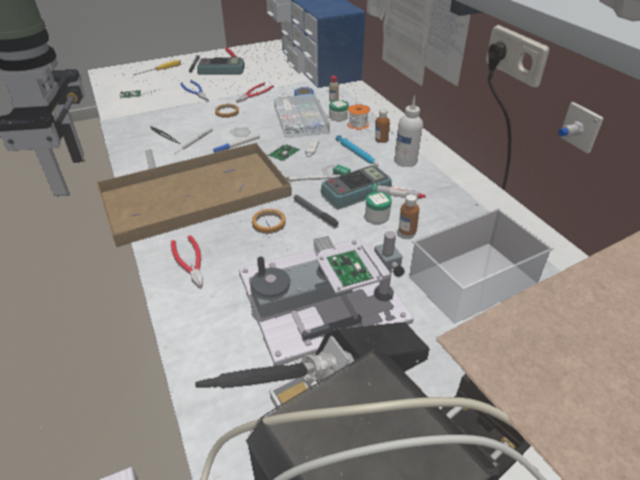

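Top view: the stand spans about (288–407, 190–320), the gearbox runs down its middle, the crank disc is at about (340,300), the plate at (377,236) and the heat sink at (300,230). Side view: the handle is at about (262,262), the pillar at (388,243). Next, enlarged crops.

```bash
python3 - <<'E'
import cv2,numpy as np
a=cv2.imread("pics/top0.png")[180:330,280:420]; b=cv2.imread("pics/side0.png")[225:365,230:420]
a=cv2.resize(a,None,fx=4,fy=4,interpolation=cv2.INTER_CUBIC); b=cv2.resize(b,None,fx=4,fy=4,interpolation=cv2.INTER_CUBIC)
cv2.imwrite("pics/topc.png",a);cv2.imwrite("pics/sidec.png",b)
E
```

```text
(no output)
```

View pics/topc.png

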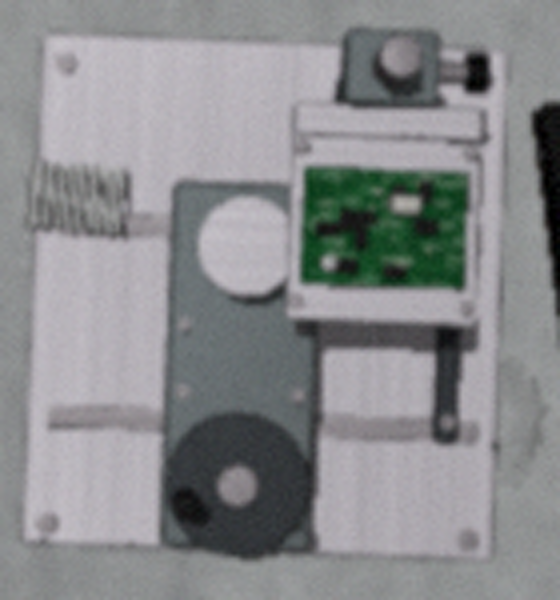

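View pics/sidec.png

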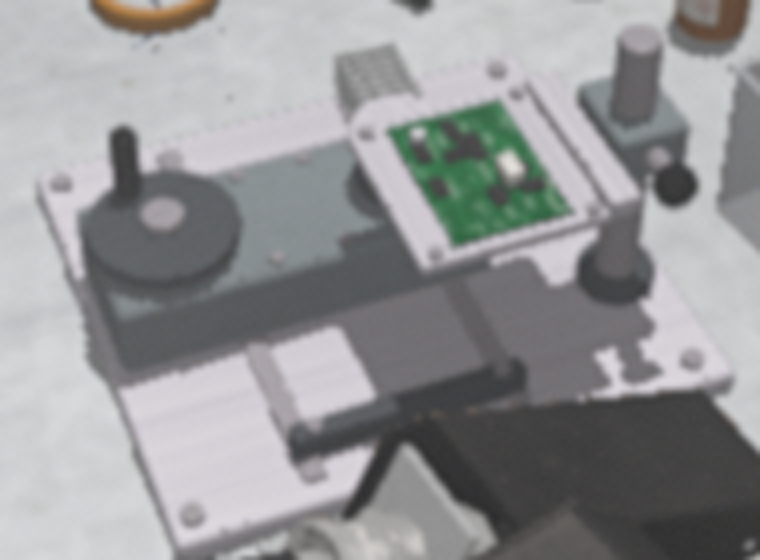

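```bash
python3 - <<'E'
from h import *
T=r.camera_model("top");S=r.camera_model("side")
t=lambda u,v:(T,u/4+280-.4,v/4+180-.4); s=lambda u,v:(S,u/4+230-.4,v/4+225-.4)
for n,a,b in [("hub",(237,486),(163,213)),("handle",(190,510),(123,131)),("pillar",(402,55),(641,40)),("scrTL",(67,63),(498,70)),("scrBL",(48,522),(62,183)),("scrBR",(470,540),(192,515)),("plate near+y",(297,303),(366,133)),("plate near-y",(466,308),(435,255))]:
    p,e=tri([t(*a),s(*b)]); print(n,p.round(4),e)
c=[atz(*t(*q),.012) for q in [(45,37),(505,47),(492,557),(22,543)]]
print(np.round(c,4), np.mean(c,0).round(4))
x=(c[0]+c[1]-c[2]-c[3])/2; y=(c[0]+c[3]-c[1]-c[2])/2
print(np.linalg.norm(x),np.linalg.norm(y),np.degrees(np.arctan2(x[1],x[0])),np.degrees(np.arctan2(-y[0],y[1])))
for q in [(175,183),(162,548),(315,550)]: print("box",atz(*t(*q),.048).round(4))
m=r.camera_model("wrist"); V=np.array(m["view"]); print("wristcam",-V[:3,:3].T@V[:3,3],V[2,:3], V[0,:3])
print(R.from_quat(np.roll(r.get_state()["tcp_rot"],-1)).as_matrix().round(3))
E
```

```text
hub [0.4132 0.3444 0.0632] [array([ 0.1, -0.2]), array([-0.2,  0. ])]
handle [0.406  0.3654 0.0939] [array([ 0.1, -0.2]), array([-0.2, -0. ])]
pillar [0.591  0.2765 0.1443] [array([-0.,  0.]), array([ 0., -0.])]
scrTL [0.6083 0.4184 0.012 ] [array([ 0. , -0.1]), array([-0.1,  0. ])]
scrBL [0.3937 0.4313 0.0121] [array([-0. ,  0.1]), array([0.1, 0. ])]
scrBR [0.3816 0.2354 0.0124] [array([-0.,  0.]), array([ 0., -0.])]
plate near+y [0.4927 0.3183 0.0986] [array([ 0.1, -0.2]), array([-0.2,  0. ])]
plate near-y [0.4888 0.2467 0.0976] [array([-0.,  0.]), array([ 0., -0.])]
[[0.6206 0.4286 0.012 ]
 [0.6114 0.2127 0.012 ]
 [0.3735 0.2253 0.012 ]
 [0.3844 0.4435 0.012 ]] [0.4975 0.3275 0.012 ]
0.23744666117391613 0.2172930642006533 -3.3209917196912526 -2.6560391951177924
box [0.548 0.369 0.048]
box [0.3848 0.3782 0.048 ]
box [0.3825 0.3098 0.048 ]
wristcam [0.08787348 0.57304358 0.38466196] [ 0.26254912 -0.08045066 -0.96155897] [ 0.28592745  0.95824896 -0.00210258]
[[-0.958  0.286 -0.001]
 [ 0.286  0.958 -0.002]
 [ 0.    -0.002 -1.   ]]
```

Request:
play_rows(rows=[-0.03,-0.0076,0,0,-0.03,-0.0076,0,0,-0.03,-0.0076,0,0,-0.03,-0.0076,0,0,-0.03,-0.0076,0,0,-0.03,-0.0076,0,0,-0.03,-0.0076,0,0,-0.03,-0.0076,0,0,-0.0335,-0.0078,0,0,0,0,0,-6.8], gripper=0)

```text
time: 1.1
tool_pos: [0.4099, 0.4047, 0.2048]
tcp_rot: [0.0, 0.086, 0.996, -0.001]
force: [-0.8, 0.8, -0.4]
finger_gap: 0.182
gripper_force: 0.0
```

Request:
play_rows(rows=[0,0,0,-6.8,0,0,0.03,0,0,0,0.03,0,0,0,0.03,0,0,0,0,0,0,0,0,0])

```text
time: 1.7
tool_pos: [0.4063, 0.4068, 0.115]
tcp_rot: [-0.001, 0.026, 1.0, -0.001]
force: [-0.7, 0.8, 1.2]
finger_gap: 0.007
gripper_force: 0.0
```

```bash
cat >> h.py <<'E'
O=np.array([.4975,.3275]);A=np.radians(-3.0);X=np.array([np.cos(A),np.sin(A)]);Y=np.array([-X[1],X[0]])
def st():
    s=r.get_state();p=s["tool_pos"];M=R.from_quat(np.roll(s["tcp_rot"],-1)).as_matrix()
    print("t",s["time"],"pos",np.round(p,4),"stand xy",np.round([(p[:2]-O)@X,(p[:2]-O)@Y],4),"tooly deg",np.degrees(np.arctan2(M[1,1],M[0,1])).round(2),"F",np.round(s["force"],2),"gap",s["finger_gap"])
    return s
E
python3 -c "
from h import *
st()
cv2.imwrite('pics/w1.png',r.camera('wrist'))"
```

```text
t 1.7 pos [0.4063 0.4068 0.115 ] stand xy [-0.0952  0.0744] tooly deg 87.0 F [-0.7   0.8   1.24] gap 0.007339797370942361
```

View pics/w1.png

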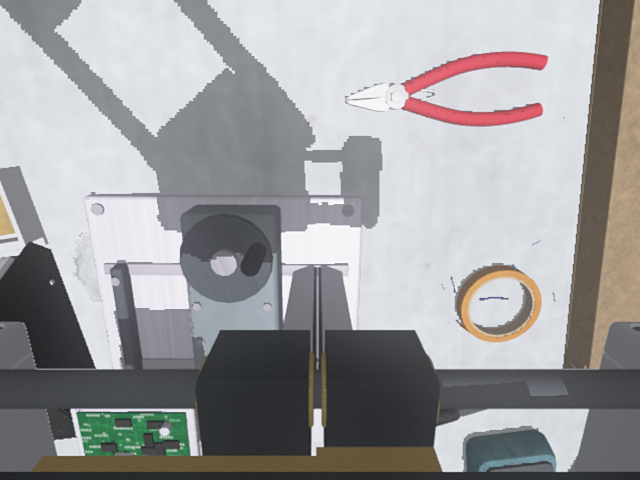

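Wrist view: the shut fingers (≈(318,300)) stand beside the gearbox's +y flank (right edge ≈ x 281), clear of it; the handle is at (253,260).

Request:
play_rows(rows=[0,0,0.03,0,0,0,0.03,0,0,0,0.025,0,0,0,0,0,0,-0.006,0,0,0,-0.006,0,0,0,-0.004,0,0,0,-0.004,0,0,0,0,0,0])

```text
time: 2.65
tool_pos: [0.4073, 0.39, 0.0326]
tcp_rot: [0.002, 0.027, 1.0, 0.004]
force: [-0.3, 6.1, 0.0]
finger_gap: 0.008
gripper_force: 3.1
```

Request:
play_rows(rows=[0,-0.006,0,0,0,-0.006,0,0,0,-0.006,0,0,0,-0.006,0,0,0,-0.006,0,0,0,0,0,0])

```text
time: 3.25
tool_pos: [0.4056, 0.3606, 0.0326]
tcp_rot: [0.002, 0.027, 1.0, 0.004]
force: [-1.4, 8.5, -0.3]
finger_gap: -0.0
gripper_force: 3.9
```

```bash
python3 -c "
from h import *
st()"
```

```text
t 3.25 pos [0.4056 0.3606 0.0326] stand xy [-0.0935  0.0282] tooly deg 86.91 F [-1.4   8.48 -0.33] gap -0.00036993169449779645
```

Request:
play_rows(rows=[0,-0.006,0,0,0,-0.006,0,0,0,-0.005,0,0,0,-0.004,0,0,0,0,0,0])

```text
time: 3.75
tool_pos: [0.4044, 0.3398, 0.0326]
tcp_rot: [0.002, 0.027, 1.0, 0.004]
force: [-1.5, 8.8, -0.5]
finger_gap: 0.003
gripper_force: 4.2
```

Request:
play_rows(rows=[0,-0.003,0,0,0,-0.002,0,0,0,0,0,0])

```text
time: 4.05
tool_pos: [0.4041, 0.3351, 0.0326]
tcp_rot: [0.002, 0.027, 1.0, 0.004]
force: [-0.8, 9.1, -0.0]
finger_gap: 0.003
gripper_force: 4.6
```

Request:
play_rows(rows=[0,-0.002,0,0,0,0,0,0])

```text
time: 4.25
tool_pos: [0.404, 0.3338, 0.0326]
tcp_rot: [0.002, 0.027, 1.0, 0.005]
force: [-2.0, 11.3, 0.1]
finger_gap: 0.005
gripper_force: 5.5
```

Request:
play_rows(rows=[0,-0.002,0,0,0,0,0,0])

```text
time: 4.45
tool_pos: [0.4041, 0.3337, 0.0327]
tcp_rot: [0.002, 0.028, 1.0, 0.007]
force: [-1.1, 16.6, -2.9]
finger_gap: 0.004
gripper_force: 8.3
```

Request:
play_rows(rows=[0,-0.004,0,0,0,0,0,0,0,0,0,0])

```text
time: 4.75
tool_pos: [0.4041, 0.3337, 0.0329]
tcp_rot: [0.003, 0.028, 1.0, 0.011]
force: [-1.9, 27.2, -8.7]
finger_gap: 0.008
gripper_force: 13.7
```

```bash
python3 -c "
from h import *
st()"
```

```text
t 4.75 pos [0.4041 0.3337 0.0329] stand xy [-0.0935  0.0013] tooly deg 86.74 F [-1.94 27.16 -8.73] gap 0.007624972220663318
```

Request:
play_rows(rows=[0,0.01,0,0,0,0.02,0,0,0,0.01,-0.02,0,0,0,-0.03,0,0,0,-0.03,0,0,0,-0.03,0,0,0.0,-0.02,0,0,0,0,0,0,0,0,0], gripper=0.4)

```text
time: 5.65
tool_pos: [0.4046, 0.363, 0.1607]
tcp_rot: [0.0, 0.026, 1.0, 0.0]
force: [-0.8, 0.0, -0.6]
finger_gap: 0.405
gripper_force: 0.0
```

```bash
python3 - <<'E'
from h import *
st()
T=r.camera_model("top");S=r.camera_model("side")
a=r.camera("top");b=r.camera("side")
# expected pixels
hub=O-.085*X-.045*Y
print("exp hub",hub.round(4),proj(T,[*hub,.062]),proj(S,[*hub,.062]))
a=cv2.resize(a[240:330,310:410],None,fx=4,fy=4,interpolation=cv2.INTER_CUBIC);b=cv2.resize(b[235:345,230:330],None,fx=4,fy=4,interpolation=cv2.INTER_CUBIC)
c=np.zeros((440,800,3),np.uint8);c[:360,:400]=a;c[:440,400:]=b
cv2.imwrite("pics/c2.png",c)
st()
m=r.camera_model("wrist");np.save("wm.npy",m,allow_pickle=True)
cv2.imwrite("pics/w2.png",r.camera("wrist"))
E
```

```text
t 5.65 pos [0.4046 0.363  0.1607] stand xy [-0.0946  0.0306] tooly deg 86.99 F [-0.84  0.02 -0.61] gap 0.4046417234124032
exp hub [0.4103 0.287 ] (np.float64(371.48572702451196), np.float64(301.861161613406)) (np.float64(281.1739311335209), np.float64(302.62511029027416))
t 5.75 pos [0.4035 0.3623 0.1589] stand xy [-0.0957  0.0299] tooly deg 86.98 F [-0.63  0.01 -1.19] gap 0.4005806564659474
```

View pics/c2.png

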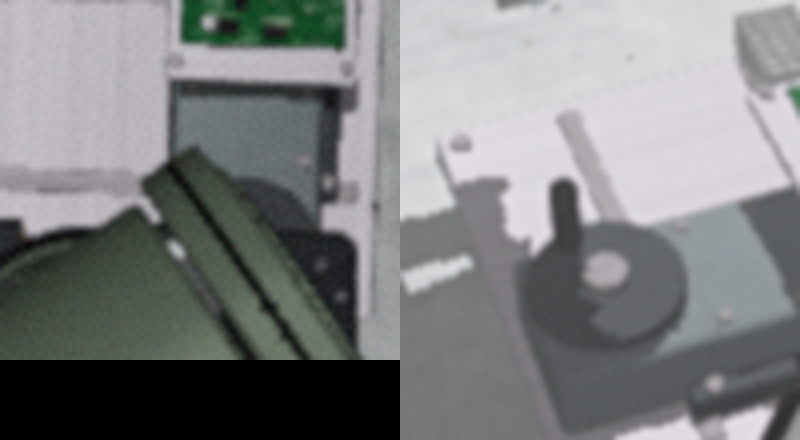

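View pics/w2.png

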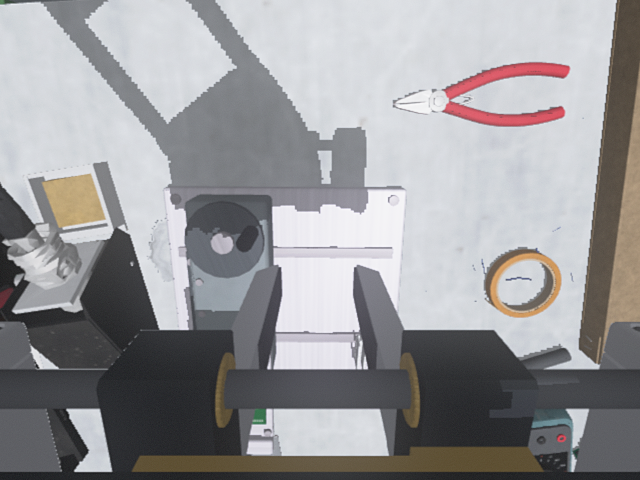

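Home is confirmed (hub seen at (281.3,302.1) in the side view, expected (281.2,302.6)). Handle top: side ≈ (270.4,281.1); wrist picture ≈ (250,230).

```bash
python3 - <<'E'
from h import *
S=r.camera_model("side"); W=np.load("wm.npy",allow_pickle=True).item()
def loc(p): d=p[:2]-O; return np.round([d@X,d@Y],4)
p,e=tri([(S,270.4,281.3),(W,250,231)]);print(p.round(4),e,loc(p))
p2,e=tri([(S,281.3,302.1),(W,221,244)]);print(p2.round(4),e,loc(p2))
h=atz(S,270.4,281.3,.092);print(loc(h)); print(loc(atz(W,250,231,.092)))
for y in[(-.0083,.0206)]:
  k=np.array(y)/np.hypot(*y)*.024; q=O+(-.085+k[0])*X+(-.045+k[1])*Y; print("exp",k,proj(S,[*q,.092]),proj(W,[*q,.092]),proj(W,[*q,.06]))
st()
E
```

```text
[0.4    0.3136 0.086 ] [array([-2.4,  1.3]), array([0.3, 5.8])] [-0.0966 -0.019 ]
[0.4105 0.2857 0.0648] [array([ 0.3, -0.2]), array([-0. , -0.6])] [-0.0847 -0.0463]
[-0.0937 -0.0235]
[-0.1028 -0.0178]
exp [-0.00896924  0.02226101] (np.float64(270.0872701576041), np.float64(281.0208393282122)) (np.float64(243.62284708017137), np.float64(242.93350575980696)) (np.float64(251.47033114168914), np.float64(230.3390607958317))
t 5.8 pos [0.4034 0.3623 0.1586] stand xy [-0.0958  0.0298] tooly deg 86.98 F [ 0.58  0.26 -0.94] gap 0.3985581993524627
```

Request:
play_rows(rows=[-0.0018,-0.02,0,0,0,-0.02,0,0,0,-0.0125,0,0,0,0,0,0,0,0,0.025,0,0,0,0.025,0,0,0,0.025,0,0,0,0.0135,0,0,0,0,0])

```text
time: 6.7
tool_pos: [0.4017, 0.3101, 0.0696]
tcp_rot: [-0.002, 0.026, 1.0, -0.001]
force: [-0.6, 0.4, 0.1]
finger_gap: 0.399
gripper_force: 0.0
```

Request:
play_rows(rows=[0,0,0,0,0,0,0,0,0,0,0,0,0,0,0,0], gripper=0, force=12)

```text
time: 7.1
tool_pos: [0.4044, 0.3101, 0.0732]
tcp_rot: [0.001, 0.026, 1.0, -0.001]
force: [-0.3, -3.2, 3.6]
finger_gap: 0.122
gripper_force: 12.0
```

```bash
python3 -c "
from h import *
st()"
```

```text
t 7.1 pos [0.4044 0.3101 0.0732] stand xy [-0.092  -0.0223] tooly deg 87.04 F [-0.33 -3.23  3.56] gap 0.12213583454381088
```

Request:
play_rows(rows=[0,0,-0.001,0,0,0,0,0,0,0,0,0])

```text
time: 7.4
tool_pos: [0.4043, 0.3101, 0.0732]
tcp_rot: [0.001, 0.026, 1.0, -0.0]
force: [1.9, -5.2, 0.3]
finger_gap: 0.12
gripper_force: 12.0
```

```bash
python3 -c "
from h import *
st()
hub=np.array([-.085,-.045]);import math
print('handle angle cw from +X..', math.degrees(math.atan2(.0227-.0,-.007)))"
```

```text
t 7.4 pos [0.4043 0.3101 0.0732] stand xy [-0.0922 -0.0223] tooly deg 87.0 F [ 1.89 -5.18  0.27] gap 0.11971628922472781
handle angle cw from +X.. 107.13819524710571
```

```bash
python3 - <<'E'
from h import *
S=r.camera_model("side");T=r.camera_model("top")
for z in(.054,.058,.062,.066,.07,.076):
    a=np.linspace(0,2*np.pi,90); c=O+.020*X+.0125*Y
    P=np.array([proj(S,[*(c+.022*np.array([np.cos(t),np.sin(t)])),z]) for t in a]);Q=np.array(proj(T,[*c,z]))
    i=P[:,0].argmin(); print(z,"side crop leftmost",((P[i]-[230,225]+.4)*4).round(1),"bottom",((P[:,1].max()-225+.4)*4).round(1),"top crop ctr",((Q-[280,180]+.4)*4).round(1))
th=107.6
for c in range(9):
    L=[]
    for k in range(10):
        a,b=np.radians(th),np.radians(th-10);th-=10
        L+=[round(-.024*(np.cos(b)-np.cos(a)),4),round(.024*(np.sin(b)-np.sin(a)),4),0,0]
    print(c,L)
E
```

```text
0.054 side crop leftmost [348.  162.8] bottom 199.9 top crop ctr [243.6 247.5]
0.058 side crop leftmost [347.9 155.9] bottom 193.0 top crop ctr [243.9 247.1]
0.062 side crop leftmost [347.8 149. ] bottom 186.1 top crop ctr [244.3 246.8]
0.066 side crop leftmost [347.7 142.1] bottom 179.1 top crop ctr [244.6 246.4]
0.07 side crop leftmost [347.6 135.1] bottom 172.1 top crop ctr [244.9 246.1]
0.076 side crop leftmost [347.5 127. ] bottom 161.5 top crop ctr [245.3 245.5]
0 [np.float64(-0.0041), np.float64(0.0009), 0, 0, np.float64(-0.0042), np.float64(0.0002), 0, 0, np.float64(-0.0041), np.float64(-0.0005), 0, 0, np.float64(-0.004), np.float64(-0.0013), 0, 0, np.float64(-0.0037), np.float64(-0.0019), 0, 0, np.float64(-0.0033), np.float64(-0.0025), 0, 0, np.float64(-0.0028), np.float64(-0.0031), 0, 0, np.float64(-0.0023), np.float64(-0.0035), 0, 0, np.float64(-0.0016), np.float64(-0.0039), 0, 0, np.float64(-0.0009), np.float64(-0.0041), 0, 0]
1 [np.float64(-0.0002), np.float64(-0.0042), 0, 0, np.float64(0.0005), np.float64(-0.0041), 0, 0, np.float64(0.0013), np.float64(-0.004), 0, 0, np.
[... 2928 characters left out ...]
.004), np.float64(-0.0013), 0, 0, np.float64(-0.0037), np.float64(-0.0019), 0, 0, np.float64(-0.0033), np.float64(-0.0025), 0, 0, np.float64(-0.0028), np.float64(-0.0031), 0, 0, np.float64(-0.0023), np.float64(-0.0035), 0, 0]
8 [np.float64(-0.0016), np.float64(-0.0039), 0, 0, np.float64(-0.0009), np.float64(-0.0041), 0, 0, np.float64(-0.0002), np.float64(-0.0042), 0, 0, np.float64(0.0005), np.float64(-0.0041), 0, 0, np.float64(0.0013), np.float64(-0.004), 0, 0, np.float64(0.0019), np.float64(-0.0037), 0, 0, np.float64(0.0025), np.float64(-0.0033), 0, 0, np.float64(0.0031), np.float64(-0.0028), 0, 0, np.float64(0.0035), np.float64(-0.0023), 0, 0, np.float64(0.0039), np.float64(-0.0016), 0, 0]
```

```bash
python3 - <<'E'
import cv2
b=cv2.imread("pics/side0.png")[255:295,300:350]
cv2.imwrite("pics/plat.png",cv2.resize(b,None,fx=12,fy=12,interpolation=cv2.INTER_CUBIC))
E
```

```text
(no output)
```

View pics/plat.png

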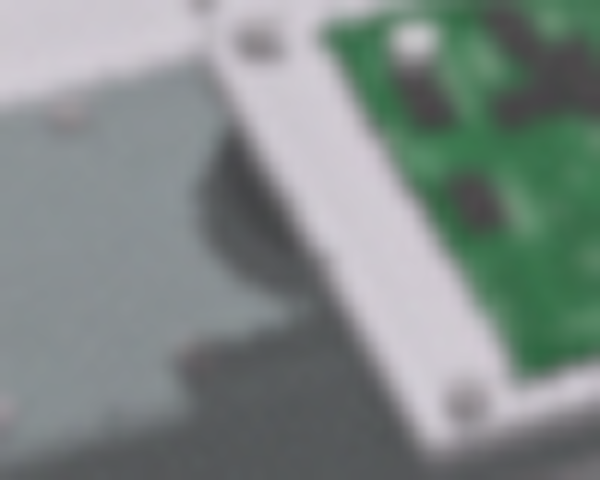

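```bash
python3 - <<'E'
from h import *
b=cv2.imread("pics/side0.png")[238:283,300:350]
b=cv2.convertScaleAbs(b,alpha=2.2,beta=-270)
n=b[:]; big=cv2.resize(n,None,fx=8,fy=8,interpolation=cv2.INTER_CUBIC); o=big.copy()
S=r.camera_model("side")
for z,col in((.07,(0,0,255)),(.078,(0,200,0)),(.086,(255,0,0))):
    c=O+.020*X+.0125*Y
    P=np.array([proj(S,[*(c+.022*np.array([np.cos(t),np.sin(t)])),z]) for t in np.linspace(0,2*np.pi,60)])
    cv2.polylines(o,[((P-[300,238]+.5)*8).astype(np.int32)],True,col,1)
cv2.imwrite("pics/plat2.png",np.hstack([big,o]))
E
```

```text
(no output)
```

View pics/plat2.png

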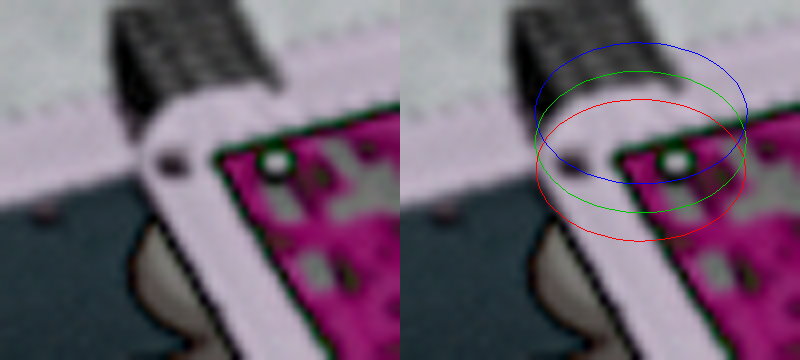

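The platform's top rim edge falls between the 70 mm and 78 mm overlays, so its top is at about 74.5 mm. The gap to the plate is therefore at least about 13 mm, or 3.4 rad, and about 3 rad can be wound quickly.

Request:
play_rows(rows=[-0.0041,0.0009,0,0,-0.0042,0.0002,0,0,-0.0041,-0.0005,0,0,-0.004,-0.0013,0,0,-0.0037,-0.0019,0,0,-0.0033,-0.0025,0,0,-0.0028,-0.0031,0,0,-0.0023,-0.0035,0,0,-0.0016,-0.0039,0,0,-0.0009,-0.0041,0,0])

```text
time: 8.4
tool_pos: [0.4343, 0.2931, 0.0733]
tcp_rot: [0.001, 0.027, 1.0, 0.004]
force: [2.2, 6.4, -4.9]
finger_gap: 0.124
gripper_force: 12.0
```

```bash
cat >> h.py <<'E'
def cr(n=1):
    s=st(); d=s["tool_pos"][:2]-O; v=np.array([d@X+.085,d@Y+.045]); th=np.arctan2(v[1],v[0])
    f=np.array([s["force"][:2]@X,s["force"][:2]@Y]); t=np.array([np.sin(th),-np.cos(th)])
    print("theta",np.degrees(th).round(1),"rad",np.hypot(*v).round(4),"tangential resist",(-f@t).round(2),"radial out",(f@np.array([np.cos(th),np.sin(th)])).round(2))
E
python3 -c "
from h import *
cr()"
```

```text
t 8.4 pos [0.4343 0.2931 0.0733] stand xy [-0.0613 -0.0377] tooly deg 86.93 F [ 2.19  6.43 -4.87] gap 0.12405202415785181
theta 17.1 rad 0.0248 tangential resist 5.7 radial out 3.69
```

Request:
play_rows(rows=[-0.0002,-0.0042,0,0,0.0005,-0.0041,0,0,0.0013,-0.004,0,0,0.0019,-0.0037,0,0,0.0025,-0.0033,0,0,0,0,0,0,0,0,0,0])

```text
time: 9.1
tool_pos: [0.4293, 0.2714, 0.0733]
tcp_rot: [0.003, 0.026, 1.0, 0.001]
force: [6.3, -0.2, -5.3]
finger_gap: 0.121
gripper_force: 12.0
```

```bash
python3 -c "
from h import *
cr()"
```

```text
t 9.1 pos [0.4293 0.2714 0.0733] stand xy [-0.0652 -0.0596] tooly deg 86.97 F [ 6.31 -0.18 -5.25] gap 0.12140856568569765
theta -36.4 rad 0.0246 tangential resist 3.87 radial out 5.0
```

Request:
play_rows(rows=[0.0016,-0.0028,0,0,0.0035,-0.0023,0,0,0.0039,-0.0016,0,0,0,0,0,0,0,0,0,0])

```text
time: 9.6
tool_pos: [0.4191, 0.2644, 0.0733]
tcp_rot: [0.002, 0.026, 1.0, 0.001]
force: [4.6, -3.9, -3.8]
finger_gap: 0.119
gripper_force: 12.0
```

```bash
python3 -c "
from h import *
cr()"
```

```text
t 9.6 pos [0.4191 0.2644 0.0733] stand xy [-0.075  -0.0671] tooly deg 86.99 F [ 4.56 -3.85 -3.82] gap 0.1187262035059327
theta -65.5 rad 0.0242 tangential resist 2.83 radial out 5.25
```

Request:
play_rows(rows=[0.0041,-0.0019,0,0,0.0042,-0.0002,0,0,0.0041,0.0005,0,0,0,0,0,0,0,0,0,0])

```text
time: 10.1
tool_pos: [0.4057, 0.2636, 0.0733]
tcp_rot: [0.001, 0.026, 1.0, 0.0]
force: [3.3, -1.9, -2.5]
finger_gap: 0.125
gripper_force: 12.0
```

```bash
python3 -c "
from h import *
cr()"
```

```text
t 10.1 pos [0.4057 0.2636 0.0733] stand xy [-0.0883 -0.0686] tooly deg 86.98 F [ 3.33 -1.88 -2.46] gap 0.1250581509985578
theta -97.9 rad 0.0238 tangential resist 3.63 radial out 1.22
```

Request:
play_rows(rows=[0.004,0.0013,0,0,0.0037,0.0019,0,0,0,0,0,0,0,0,0,0])

```text
time: 10.5
tool_pos: [0.3976, 0.2672, 0.0732]
tcp_rot: [0.0, 0.026, 1.0, 0.0]
force: [3.1, -1.4, 0.0]
finger_gap: 0.121
gripper_force: 12.0
```

```bash
python3 -c "
from h import *
cr()"
```

```text
t 10.5 pos [0.3976 0.2672 0.0732] stand xy [-0.0966 -0.0655] tooly deg 86.99 F [ 3.08 -1.43  0.02] gap 0.12080639538564586
theta -119.6 rad 0.0236 tangential resist 3.36 radial out -0.45
```

Tangential resistance is still at the friction level (3.4 N). Continuing in 20° steps.

Request:
play_rows(rows=[0.0033,0.0025,0,0,0.0028,0.0031,0,0,0,0,0,0,0,0,0,0])

```text
time: 10.9
tool_pos: [0.3919, 0.2726, 0.0732]
tcp_rot: [0.0, 0.026, 1.0, -0.0]
force: [3.1, -3.2, -0.8]
finger_gap: 0.125
gripper_force: 12.0
```

```bash
python3 -c "
from h import *
cr()"
```

```text
t 10.9 pos [0.3919 0.2726 0.0732] stand xy [-0.1026 -0.0603] tooly deg 87.01 F [ 3.1  -3.19 -0.82] gap 0.1250086717741133
theta -138.9 rad 0.0233 tangential resist 4.43 radial out -0.47
```

Request:
play_rows(rows=[0.0023,0.0035,0,0,0,0,0,0,0,0,0,0])

```text
time: 11.2
tool_pos: [0.3899, 0.2757, 0.0732]
tcp_rot: [0.001, 0.026, 1.0, -0.001]
force: [5.1, -5.0, 0.9]
finger_gap: 0.12
gripper_force: 12.0
```

```bash
python3 -c "
from h import *
cr();r.camera('top');cr();r.camera('top');cr()"
```

```text
t 11.2 pos [0.3899 0.2757 0.0732] stand xy [-0.1047 -0.0573] tooly deg 87.01 F [ 5.1  -5.03  0.87] gap 0.1204676121563064
theta -148.0 rad 0.0232 tangential resist 6.87 radial out -2.02
t 11.25 pos [0.3899 0.2757 0.0732] stand xy [-0.1048 -0.0573] tooly deg 87.01 F [ 4.02 -4.69  0.61] gap 0.12033457192248272
theta -148.0 rad 0.0233 tangential resist 6.05 radial out -1.24
t 11.3 pos [0.3899 0.2757 0.0732] stand xy [-0.1047 -0.0573] tooly deg 87.01 F [ 4.46 -4.22 -0.36] gap 0.12584213653026458
theta -148.0 rad 0.0233 tangential resist 5.85 radial out -1.86
```

Resistance rose from about 3.4 to 6.2 N over the last 0.27 rad or so, which puts about 15 N on the plate. I'll ease off slightly and let go.

Request:
play_rows(rows=[-0.0008,-0.0012,0,0,0,0,0,0])

```text
time: 11.5
tool_pos: [0.39, 0.2756, 0.0732]
tcp_rot: [-0.0, 0.026, 1.0, 0.001]
force: [1.5, -0.7, 0.9]
finger_gap: 0.122
gripper_force: 12.0
```

Request:
play_rows(rows=[0,0,0,0,0,0,0,0,0,0,0,0,0,0,0,0,0,0,-0.02,0,0,0,-0.03,0,0,0,-0.03,0,0,0,-0.03,0,0,0,0,0,0,0,0,0], gripper=0.4)

```text
time: 12.5
tool_pos: [0.39, 0.2753, 0.1831]
tcp_rot: [0.0, 0.026, 1.0, 0.0]
force: [-0.4, -0.4, -0.2]
finger_gap: 0.398
gripper_force: 0.0
```

```bash
python3 - <<'E'
from h import *
st()
S=r.camera_model("side");im=r.camera("side")
for th in(-139,-144,-148,-152):
    q=O+(-.085+.024*np.cos(np.radians(th)))*X+(-.045+.024*np.sin(np.radians(th)))*Y;print(th,((np.array(proj(S,[*q,.092]))-[250,245]+.4)*5).round(1))
cv2.imwrite("pics/end.png",cv2.resize(im[245:345,250:400],None,fx=5,fy=5,interpolation=cv2.INTER_CUBIC))
E
```

```text
t 12.5 pos [0.39   0.2753 0.1831] stand xy [-0.1046 -0.0578] tooly deg 87.0 F [-0.41 -0.38 -0.22] gap 0.398403792335912
-139 [111.  274.8]
-144 [105.1 272.2]
-148 [100.7 269.8]
-152 [ 96.6 267.3]
```

View pics/end.png

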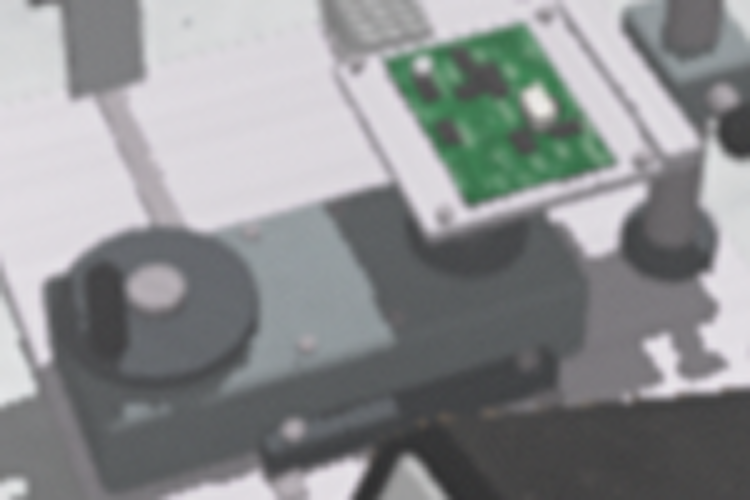

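The handle top at about (104,270) is still near −147°, the jack is against its stop with the platform under the plate, and the gripper is clear.

```bash
python3 -c "
from workcell import r
print(r.finish_job())"
```

```text
the job is handed in; nothing more can be done
None
```

I handed the job in at about 12.5 s of the 61 s allowed: the jack is home against its stop, the platform bears on the plate with an estimated 15 N (inferred from crank resistance, not measured), and the crank is released with the arm clear; no verdict was returned.

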